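# Check the hinged salt tins on the pass

## Robot

A 7-joint arm with a two-finger parallel gripper is mounted at the origin on the work surface. World frame = base frame: x ahead of the robot, y to its left, z up, the work surface at z = 0. Lengths are in m, angles in degrees, forces in N, time in s.
With the tool pointing down it reaches from about 0.425 to 1.025 m from the base axis. Payload 9.4 kg.
Tool frame: the origin (TCP) lies at the very end of the fingers, on their centre line; the grasp point (between the pads) lies pinch_z behind it (pinch_z is the distance from the TCP to the grasp point, in m); y points along the fingers, x is the direction in which the jaws open and shut, and the axes are right-handed (so a half turn about y gives the same grasp; the last joint's range is limited). The gripper opens to 85 mm and grips with 20 to 120 N. Pads are 22 mm wide; open, the fingers measure 114 mm over their backs; the gripper's body (76 mm by 85 mm) begins 54 mm behind the grasp point. The pads swing forward as they close: fully open they stand 13 mm farther back than shut.
Start: joints at [-71.832, 34.337, -0.143, 91.639, 0.103, 54.024, -4.572], TCP at [0.278, 0.67, 0.231] pointing down, gripper open.
Joint ranges: [-147.43, 147.43], [-19.82, 112.94], [-74.19, 73.91], [6.32, 146.72], [-59.91, 239.91], [6.04, 106.73], [-150.56, 150.56]. Speed limits (degrees/s): [127.2, 127.2, 172.46, 172.46, 180, 180, 180].

## Interface

Orientations are given as a 3x3 rotation matrix whose columns are the frame's x, y, z axes.
In Python, from cell import * gives the robot as it stands.
- The arm moves only by the shell command python3 -m creep 'ROWS' [FORCE]. ROWS is a JSON object of lists of equal length, an entry for each row: "rotation": the turn, a rotation vector about the world's x, y, z in rad, a list of three; "delta_pos": the shift along the world's x, y, z in cm, a list of three; "jaw": the closure, from 0 (fully open) to 1 (shut). A call has 1 to 20 rows; each row is the pose to reach, as a shift and turn from the pose commanded when the call began; what a row does not reach only later rows make up. A row lasts 1/12 s, in which the tool goes at most 41.7 mm and 7.16 degrees, less where a joint would pass 70% of its speed; a pose out of reach is approached as far as the arm can. A call with a gripper value outside its range is refused whole. The fingers move at their own pace and stop on an object; FORCE is the grip in N (left out, the last holds). Time passes only in rows, so rows that repeat a pose let the fingers close. It gives the time, the measured TCP pose, the force and the opening at its end, in the units of the state.
- sense(): the state, without advancing time (a new reading comes with each control period).
- capture(name): name is "scene" or "top" or "wrist"; returns a dict with "color" (420x560x3 uint8, red, green, blue), "depth" (420x560 float32, m along the optical axis (not along the pixel's ray), 0 where there is no reading), "vfov" (degrees; the focal length in pixels is half the picture's height over the tangent of half this angle, whatever the lens; pixels are square), "cx", "cy" (the principal point, pixels), "eye" and "attitude" of the camera in the world. Camera axes: x right, y down, z forward; pixel columns grow to the right and rows downward; lengths in m; the calibration is good to about 2 mm. A picture is of the moment at which its call begins.
- close_job(): hands the job in, once; it reports no verdict.
Trained networks look in a picture, given as the dict that the camera call returned (one of the last four; its "shot" number tells which), for a name from the list of things; names that differ only in an ending like _2 or _b are one class to them, and where a whole thing is asked for, a point or a joint stands for the part that bears it (a point fixed in the world has none). Each returns a list of dicts, best first, with "conf" (0 to 1); they miss things now and then, are a little off and sometimes report something else, mostly with a low value. They report only what shows in the picture. A call takes as long as a camera call. They do not tell look-alikes from the thing itself.
- outline_of(picture, query): "region" (420x560 bool, what is visible of it) and "bbox" ([left, top, width, height] in pixels, round what is visible of it).
The state is a dict: "time": time; "q": joint angles; "qd": joint speeds; "joint_efforts": joint torques, N m; "tcp_pos": TCP position; "orientation": TCP orientation; "wrist_force": force on the tool from outside, world axes, zero at the start; "torque": the same for the moment, N m; "grip_width": finger opening in m.
Only numpy, scipy, OpenCV 4.12 (cv2) and the standard library are available. Lean on these libraries where they do the work, as an engineer would, in place of code of your own. Each camera call takes 0.05 s, during which the arm holds its last target. There are 200 camera calls.

## Task

Check the two copper salt tins, the one on the robot's left first: take the lid by its black bead, lift it about half way open and see whether it drops shut by itself when let go. Exactly one of them has a stiff hinge, and its lid stays up: shut that tin and stand it flat inside the red reject tray, without dropping it. Leave the good tin shut, standing where it is.

Things in the scene. Friction and masses are not known exactly. Their poses are not given: they have to be found in the camera images.
- tin_a_mid (a point): Centre (half-way up) of salt tin a: a loose copper-coloured box 90 mm long (its x axis), 56 mm wide (y), 50 mm high with its lid shut, so this point rests 25 mm above the counter; about 0.6 kg. The underside is flat. The hinge runs along y at the tin's +x end, the lid's bead sticks out at its -x end. Take the tin across its 56 mm width.
- lid_a_bead (a point): Centre of the black bead, a 16 mm ball on a thin stem at the front of tin a's lid: 65 mm from the tin's centre along the tin's -x, 47.5 mm above the counter when shut, 110 mm from the hinge line and 20 mm out from the front wall. It can be pinched from above along the tin's y axis and turns between the fingers as the lid swings.
- lid_a_hinge (a point): Middle of the hinge line of tin a, 45 mm from the tin's centre along its +x, 44.5 mm above the counter (the lid's underside; the lid is 6 mm thick). Its axes are those of the lid.
- lid_a (a joint): Opening angle of tin a's lid in rad: 0 shut, growing as the bead end swings up about the hinge, stop at 1.4. A free lid drops shut from any angle when let go; a stiff one stays where it is left and takes about 1 N at the bead to lift or press down.
- tin_b_mid (a point): Centre (half-way up) of salt tin b: a loose copper-coloured box 90 mm long (its x axis), 56 mm wide (y), 50 mm high with its lid shut, so this point rests 25 mm above the counter; about 0.6 kg. The underside is flat. The hinge runs along y at the tin's +x end, the lid's bead sticks out at its -x end. Take the tin across its 56 mm width.
- lid_b_bead (a point): Centre of the black bead, a 16 mm ball on a thin stem at the front of tin b's lid: 65 mm from the tin's centre along the tin's -x, 47.5 mm above the counter when shut, 110 mm from the hinge line and 20 mm out from the front wall. It can be pinched from above along the tin's y axis and turns between the fingers as the lid swings.
- lid_b_hinge (a point): Middle of the hinge line of tin b, 45 mm from the tin's centre along its +x, 44.5 mm above the counter (the lid's underside; the lid is 6 mm thick). Its axes are those of the lid.
- lid_b (a joint): Opening angle of tin b's lid in rad: 0 shut, growing as the bead end swings up about the hinge, stop at 1.4. A free lid drops shut from any angle when let go; a stiff one stays where it is left and takes about 1 N at the bead to lift or press down.
- reject_in (a point): Centre of the inner floor of the red reject tray, 4 mm above the counter; fixed, 200 mm (x) by 160 mm (y) outside, walls 4 mm thick and 22 mm high, open on top. A white tray of the same form on the robot's far left is not for rejects.
Not all that is in view belongs to the job. Leave any purple or turquoise look-alike of the part that bears tin_b_mid alone.

How it is judged:
By the outcome, as a careful person would: the job done as asked, in the order asked, and still so for the second after the job is handed in, with the robot touching nothing.
It also fails if it takes over 69 s, if anything falls off the work surface, if the arm or the gripper's body presses on something with over 40 N, if the wrist force passes 120 N, or if a joint passes its speed limit or range.

## Working session

There is one attempt and no reset: what is moved stays moved. The work goes in short steps, Python scripts to look and compute and a shell command to move; the robot and the scene stay as the last step left them, time stands still between calls to the robot, and variables do not carry over. Pictures are saved under pics/ and viewed, about 8 in all and at most 12, crops included, and the job is handed in when it is done.

```bash
ls; mkdir -p pics
python3 - <<'E'
from cell import *
import cv2,numpy as np
s=sense();print({k:np.round(v,3).tolist() for k,v in s.items()})
try: print(pinch_z)
except Exception as e: print(e)
for n in("scene","top"):
    c=capture(n);cv2.imwrite(f"pics/{n}0.png",c["color"][:,:,::-1]);print(n,c["vfov"],c["cx"],c["cy"],np.round(c["eye"],3).tolist(),np.round(c["attitude"],3).tolist())
    for q in("tin_a_mid","lid_a","lid_a_bead"):
        try:
            for o in outline_of(c,q): print(q,round(o["conf"],2),o["bbox"])
        except Exception as e: print(q,e)
E
```

```text
pics
{'time': 0.0, 'q': [-71.832, 34.385, -0.144, 91.682, 0.105, 54.025, -4.573], 'qd': [-0.058, 0.055, 0.009, -0.013, 0.019, 0.08, 0.061], 'joint_efforts': [0.001, -77.645, 1.565, -25.8, 0.012, 0.009, 0.0], 'tcp_pos': [0.278, 0.669, 0.23], 'orientation': [[0.384, -0.0, -0.923], [0.923, -0.002, 0.384], [-0.002, -1.0, -0.0]], 'wrist_force': [-0.534, 0.498, 0.296], 'torque': [0.035, -0.039, -0.005], 'grip_width': 0.085}
0.0187
scene 52.64417898510173 276.29397905284327 205.73394992462534 [1.167, 0.323, 0.798] [[-0.457, 0.605, -0.652], [0.889, 0.311, -0.335], [0.0, -0.733, -0.681]]
tin_a_mid 0.76 [350.5, 254.4, 44.5, 50.5]
lid_a 0.96 [270.8, 169.2, 30.4, 31.1]
lid_a 0.9 [407.1, 189.4, 32.3, 32.3]
lid_a 0.84 [240.4, 143.8, 30.3, 25.7]
lid_a 0.75 [244.2, 215.1, 32.2, 28.8]
lid_a 0.68 [350.9, 253.4, 44.5, 37.2]
lid_a_bead 0.56 [353.3, 253.9, 43.4, 39.8]
top 43.18650339338326 274.2922089524562 203.95969479475372 [0.189, -0.009, 1.349] [[-0.024, -0.976, 0.218], [-1.0, 0.023, -0.009], [0.004, -0.219, -0.976]]
tin_a_mid 0.75 [154.6, 164.1, 27.8, 44.9]
lid_a 0.88 [263.0, 156.7, 23.3, 44.2]
lid_a 0.87 [338.9, 255.6, 31.3, 53.9]
lid_a 0.79 [153.7, 160.0, 31.3, 48.2]
lid_a 0.64 [129.6, 260.2, 36.2, 47.9]
lid_a 0.63 [276.5, 220.3, 26.7, 51.0]
lid_a_bead 0.94 [153.5, 160.0, 30.2, 45.1]
```

View images.

View pics/scene0.png

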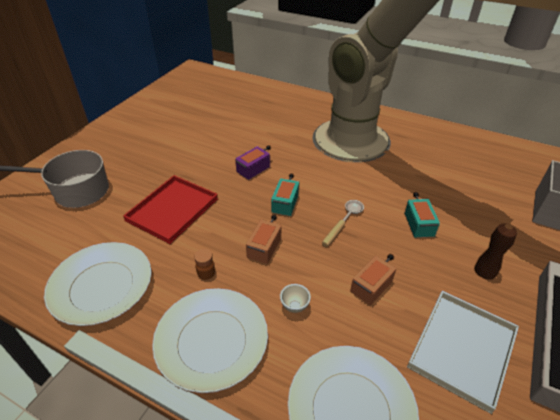

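View pics/top0.png

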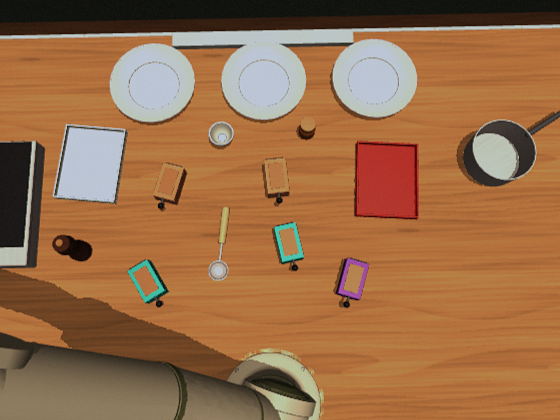

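The scene picture shows copper tins at (374,278), on the robot's left, and (264,240). The turquoise tins at (422,216) and (286,195) and the purple one at (253,161) are look-alikes. The red tray is at (172,208) and the white one at (465,348). In the top picture the copper tins are at (170,183) and (276,177), with their beads below them, toward the robot. The red tray is at (386,180). I'll measure these next and confirm them in one enlarged crop.

```bash
cat > h.py <<'E'
from cell import *
import cv2,numpy as np
def cloud(c):
    d=c["depth"];f=210/np.tan(np.radians(c["vfov"]/2));v,u=np.mgrid[:420,:560]
    p=np.stack([(u-c["cx"])/f*d,(v-c["cy"])/f*d,d],-1)
    P=p@np.array(c["attitude"]).T+c["eye"];P[d==0]=np.nan
    return P
def proj(c,p):
    f=210/np.tan(np.radians(c["vfov"]/2));q=(np.array(p)-c["eye"])@np.array(c["attitude"])
    return f*q[0]/q[2]+c["cx"],f*q[1]/q[2]+c["cy"]
E
cat > m.py <<'E'
from h import *
pts={}
for n in("top","scene"):
    c=capture(n);P=cloud(c);hsv=cv2.cvtColor(c["color"],cv2.COLOR_RGB2HSV)
    for nm,u0 in (("a",dict(top=(170,183),scene=(374,278))[n]),("b",dict(top=(276,177),scene=(264,240))[n])):
        v,u=np.mgrid[:420,:560]
        m=(np.hypot(u-u0[0],v-u0[1])<42)&(P[...,2]>.02)&(P[...,2]<.07)
        k,l=cv2.connectedComponents(m.astype(np.uint8));L=l[u0[1],u0[0]];m=l==L
        t=m&(P[...,2]>.043)
        X=P[t];r=cv2.minAreaRect((X[:,:2]*1000).astype(np.float32))
        dark=m&(hsv[...,2]<50)
        print(n,nm,m.sum(),"topz",np.round(np.median(X[:,2]),4),"rect mm",np.round(r[0],1),np.round(r[1],1),round(r[2],1),"dark",dark.sum(),np.round(np.nanmean(P[dark],0),4),"mask med",np.round(np.nanmedian(P[m],0),4))
    red=((hsv[...,0]<6)|(hsv[...,0]>174))&(hsv[...,1]>170)&(hsv[...,2]>90)
    k,l,st,_=cv2.connectedComponentsWithStats(red.astype(np.uint8));j=1+np.argmax(st[1:,4]);m=l==j
    for zr in((-.01,.01),(.016,.03)):
        X=P[m&(P[...,2]>zr[0])&(P[...,2]<zr[1])];r=cv2.minAreaRect((X[:,:2]*1000).astype(np.float32));print(n,"tray",len(X),np.round(np.median(X[:,2]),4),np.round(r[0],1),np.round(r[1],1),round(r[2],1))
    if n=="top": cv2.imwrite("pics/crop.png",cv2.resize(c["color"][120:310,110:430,::-1],None,fx=2.5,fy=2.5,interpolation=cv2.INTER_CUBIC))
E
python3 m.py
```

```text
top a 934 topz 0.0494 rect mm [535.7 248.7] [ 57.  119.7] 73.6 dark 47 [0.5051 0.2484 0.043 ] mask med [0.5419 0.2436 0.0488]
top b 856 topz 0.0498 rect mm [543.4 -29.8] [121.2  55.9] 5.3 dark 25 [ 0.4911 -0.0327  0.0511] mask med [ 0.5504 -0.0297  0.0496]
top tray 3928 0.0032 [ 548.  -315.9] [157.9 198.8] 85.8
top tray 386 0.0208 [ 547.7 -316.9] [160.9 200.2] 85.9
scene a 1198 topz 0.0514 rect mm [535.5 250.6] [ 56.6 118.1] 73.7 dark 19 [0.4874 0.266  0.0527] mask med [0.5559 0.2503 0.0508]
scene b 953 topz 0.051 rect mm [543.6 -27.5] [121.  57.] 6.1 dark 15 [ 0.4935 -0.0308  0.0518] mask med [ 0.5651 -0.0221  0.0504]
scene tray 2461 0.0041 [ 547.6 -314.4] [158.5 201.9] 86.0
scene tray 394 0.0204 [ 547.8 -313.8] [162.5 202.9] 85.7
```

View pics/crop.png

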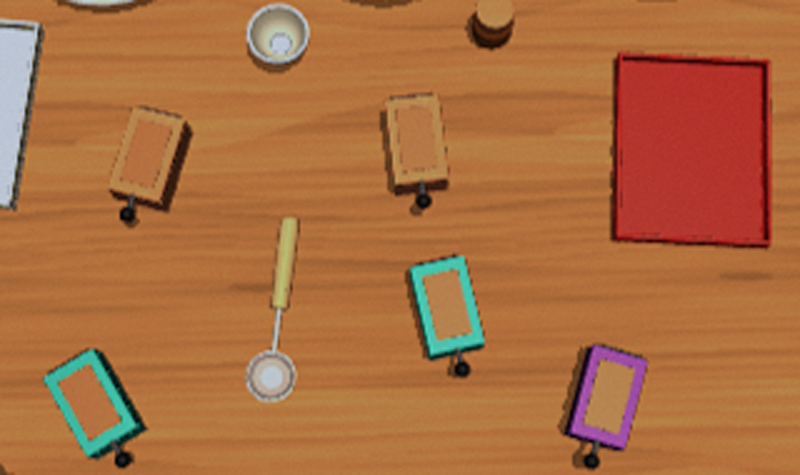

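The crop confirms it. The copper-rimmed tins at crop (150,155) and (417,140) are the two to check. The turquoise tins at (447,307) and (95,402) and the purple one at (608,397) are not. The measured rectangles include the bead (about 119 x 57 mm, top at 50 mm), which gives:

| Item | Yaw | Centre (m) | Bead (m) |
|---|---|---|---|
| Left tin, a | -16.4° | (0.549, 0.246) | (0.487, 0.264) |
| Right tin, b | +5.7° | (0.558, -0.027) | (0.493, -0.033) |
| Red tray | -4.2° | (0.548, -0.315) | n/a |

I'll start with the left tin's bead.

```bash
python3 -m creep '{"delta_pos":[[3,-6,0],[6,-11.6,0],[7.5,-14.5,0],[9.5,-18.5,0],[11.5,-22.5,0],[13.5,-26,0],[15.5,-30,0],[17.5,-34,0],[19,-37,0],[20.9,-40.5,0],[20.9,-40.5,-2],[20.9,-40.5,-5],[20.9,-40.5,-8],[20.9,-40.5,-10],[20.9,-40.5,-10],[20.9,-40.5,-10],[20.9,-40.5,-10]],"rotation":[[0,0,0.02],[0,0,0.04],[0,0,0.06],[0,0,0.08],[0,0,0.1],[0,0,0.108],[0,0,0.108],[0,0,0.108],[0,0,0.108],[0,0,0.108],[0,0,0.108],[0,0,0.108],[0,0,0.108],[0,0,0.108],[0,0,0.108],[0,0,0.108],[0,0,0.108]],"jaw":[0,0,0,0,0,0,0,0,0,0,0,0.3,0.3,0.3,0.3,0.3,0.3]}' 20
python3 - <<'E'
from h import *
s=sense();print(s["tcp_pos"],s["orientation"],s["grip_width"],s["q"])
c=capture("wrist");cv2.imwrite("pics/w1.png",c["color"][:,:,::-1]);P=cloud(c)
hsv=cv2.cvtColor(c["color"],cv2.COLOR_RGB2HSV)
u,v=proj(c,[.487,.264,.0475]);print("pred bead px",u,v)
uu=np.mgrid[:420,:560]
m=(hsv[...,2]<60)&(np.hypot(uu[1]-u,uu[0]-v)<45)&(P[...,2]>.03)&(P[...,2]<.07)
print(m.sum(),np.nanmedian(P[m],0),np.nanmax(P[m][:,2]))
X=P[(P[...,2]>.044)&(P[...,2]<.06)&(np.hypot(P[...,0]-.549,P[...,1]-.246)<.09)];r=cv2.minAreaRect((X[:,:2]*1000).astype(np.float32));print(len(X),r,np.median(X[:,2]))
E
```

```text
time: 1.92
tcp_pos: [0.4877, 0.265, 0.1324]
orientation: [[0.282, 0.001, -0.96], [0.96, 0.001, 0.282], [0.001, -1.0, -0.001]]
wrist_force: [0.8, 0.5, 0.3]
grip_width: 0.0602
[0.48771155 0.26500684 0.13236424] [[ 2.81691523e-01  1.10166768e-03 -9.59504389e-01]
 [ 9.59504560e-01  6.57537527e-04  2.81692328e-01]
 [ 9.41241475e-04 -9.99999177e-01 -8.71832410e-04]] 0.06020834999803714 [-33.43076574  30.52294788  -1.35383889 119.11052194   1.37211544
  30.30733052  37.85796534]
pred bead px 271.03163218453335 220.0486179145391
483 [0.48319168 0.26543272 0.0532773 ] 0.057238832542695156
9302 ((534.1564331054688, 251.28399658203125), (56.08945083618164, 121.07063293457031), 73.90785217285156) 0.05136107943359956
```

View pics/w1.png

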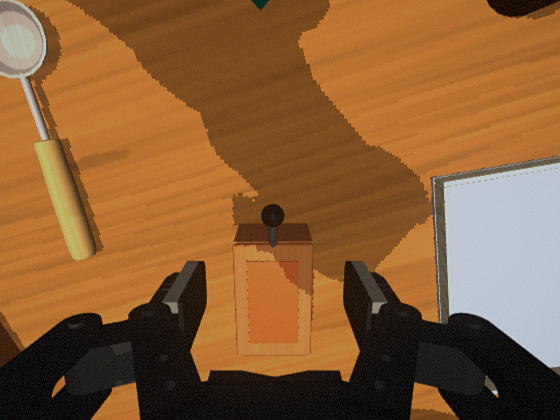

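The wrist picture shows the copper tin with its bead at (272,215). I predicted (271,220), so the agreement is within 2 mm. Next I descend and pinch.

```bash
python3 -m creep '{"delta_pos":[[-0.1,0,-3],[-0.1,0,-6],[-0.1,0,-8],[-0.1,0,-9],[-0.1,0,-9.5],[-0.1,0,-9.5],[-0.1,0,-9.5],[-0.1,0,-9.5],[-0.1,0,-9.5],[-0.1,0,-9.5],[-0.1,0,-9.5],[-0.1,0,-9.5]],"rotation":[[0,0,0],[0,0,0],[0,0,0],[0,0,0],[0,0,0],[0,0,0],[0,0,0],[0,0,0],[0,0,0],[0,0,0],[0,0,0],[0,0,0]],"jaw":[0.4,0.5,0.5,0.5,0.5,0.5,1,1,1,1,1,1]}' 20
```

```text
time: 2.97
tcp_pos: [0.4868, 0.2649, 0.0372]
orientation: [[0.282, 0.002, -0.959], [0.959, 0.001, 0.282], [0.001, -1.0, -0.001]]
wrist_force: [-0.3, 0.8, 7.0]
grip_width: 0.0139
```

The opening is 13.9 mm and the force is +7 N upward, so the pads are pinching the top of the bead. I'll reopen and go about 5 mm deeper.

```bash
python3 -m creep '{"delta_pos":[[0,0,0],[0,0,0],[0,0,0],[0,0,-0.3],[0,0,-0.6],[0,0,-0.6],[0,0,-0.6],[0,0,-0.6],[0,0,-0.6],[0,0,-0.6],[0,0,-0.6]],"rotation":[[0,0,0],[0,0,0],[0,0,0],[0,0,0],[0,0,0],[0,0,0],[0,0,0],[0,0,0],[0,0,0],[0,0,0],[0,0,0]],"jaw":[0.5,0.5,0.5,0.5,0.5,0.6,1,1,1,1,1]}' 20
```

```text
time: 3.88
tcp_pos: [0.486, 0.2645, 0.0303]
orientation: [[0.282, -0.0, -0.959], [0.959, -0.0, 0.282], [-0.0, -1.0, 0.0]]
wrist_force: [-1.0, -0.5, -0.2]
grip_width: 0.0143
```

```bash
python3 -m creep '{"delta_pos":[[0,0,0.55],[0,0,1.1],[0.04,-0.01,1.64],[0.1,-0.03,2.19],[0.2,-0.06,2.73],[0.31,-0.09,3.26],[0.46,-0.13,3.78],[0.62,-0.18,4.29],[0.82,-0.24,4.79],[1.03,-0.3,5.29],[1.27,-0.37,5.77],[1.52,-0.45,6.23],[1.81,-0.53,6.68],[2.11,-0.62,7.12],[2.11,-0.62,7.12],[2.11,-0.62,7.12]],"rotation":[[0.007,0.024,0],[0.014,0.048,0],[0.021,0.072,0],[0.028,0.096,0],[0.035,0.12,0],[0.042,0.144,0],[0.049,0.168,0],[0.056,0.192,0],[0.063,0.216,0],[0.07,0.24,0],[0.078,0.264,0],[0.085,0.288,0],[0.092,0.312,0],[0.099,0.336,0],[0.099,0.336,0],[0.099,0.336,0]],"jaw":[1,1,1,1,1,1,1,1,1,1,1,1,1,1,1,1]}' 20
python3 - <<'E'
from h import *
c=capture("scene");P=cloud(c)
cv2.imwrite("pics/s2.png",cv2.resize(c["color"][180:330,270:470,::-1],None,fx=3,fy=3,interpolation=cv2.INTER_CUBIC))
E
```

```text
time: 5.22
tcp_pos: [0.5076, 0.2582, 0.1013]
orientation: [[0.283, -0.328, -0.901], [0.959, 0.097, 0.265], [0.001, -0.94, 0.342]]
wrist_force: [0.9, -0.1, -2.9]
grip_width: 0.0142
```

View pics/s2.png

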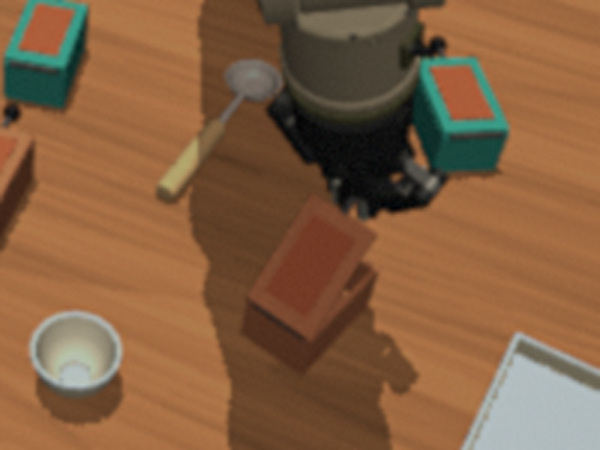

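The crop shows tin a's lid (310,255) held about half open, with the tin unmoved. Now I let go.

```bash
python3 -m creep '{"delta_pos":[[0,0,0],[0,0,0],[0,0,0],[0,0,0],[0,0,0],[0,0,0],[0,0,0],[0,0,0],[0,0,0],[0,0,0],[0,0,0],[0,0,0]],"rotation":[[0,0,0],[0,0,0],[0,0,0],[0,0,0],[0,0,0],[0,0,0],[0,0,0],[0,0,0],[0,0,0],[0,0,0],[0,0,0],[0,0,0]],"jaw":[0.4,0.4,0.4,0.4,0.4,0.4,0.4,0.4,0.4,0.4,0.4,0.4]}' 20
cat > lid.py <<'E'
from h import *
import sys
# points of the lid profile along the tin's x axis
cx,cy,yaw,name=float(sys.argv[1]),float(sys.argv[2]),np.radians(float(sys.argv[3])),sys.argv[4]
c=capture("scene");P=cloud(c);ex=np.array([np.cos(yaw),np.sin(yaw)]);ey=np.array([-ex[1],ex[0]])
D=P[...,:2]-[cx,cy];a=D@ex;b=D@ey;z=P[...,2]
for lo in np.arange(-.08,.05,.01):
    m=(a>lo)&(a<=lo+.01)&(abs(b)<.02)&(z>.02)&(z<.16)
    print(round(lo*1000)+5,m.sum(),np.round(np.median(z[m])*1000,1) if m.any() else None,end="; ")
u,v=map(int,proj(c,[cx,cy,.05]))
cv2.imwrite(f"pics/{name}.png",cv2.resize(c["color"][max(v-80,0):v+60,max(u-90,0):u+90,::-1],None,fx=3,fy=3,interpolation=cv2.INTER_CUBIC))
E
python3 lid.py .5485 .2465 -16.3 s3
```

```text
time: 6.27
tcp_pos: [0.5073, 0.2583, 0.1015]
orientation: [[0.282, -0.329, -0.901], [0.959, 0.097, 0.265], [0.0, -0.939, 0.343]]
wrist_force: [0.2, 0.6, -0.4]
grip_width: 0.0514
-75 10 53.9; -65 27 53.1; -55 11 49.8; -45 50 50.9; -35 56 51.8; -25 67 51.8; -15 60 52.0; -5 66 51.9; 5 64 51.9; 15 65 51.6; 25 72 52.1; 35 117 50.1; 45 106 39.5;
```

View pics/s3.png

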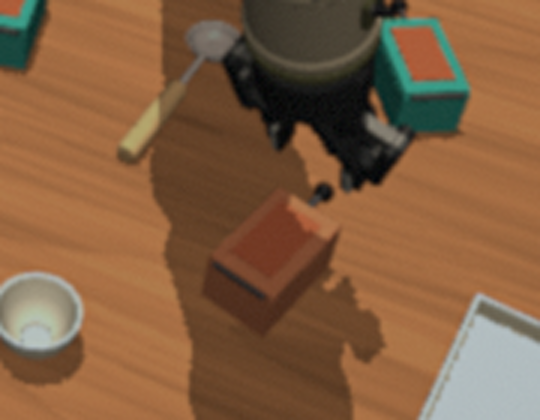

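The lid of tin a dropped shut by itself: the picture shows it flat, with the profile at about 51 mm from end to end. So tin a is good, and I'll check b next.

Run:
```python
from h import *
from scipy.spatial.transform import Rotation as R
s=sense();y=np.radians(95.7);x=np.array([np.cos(y),np.sin(y),0]);Y=np.array([0,0,-1.]);T=np.stack([x,Y,np.cross(x,Y)],1)
print(R.from_matrix(T@np.array(s["orientation"]).T).as_rotvec(), (np.array([.493,-.0325,.13])-s["tcp_pos"])*100)
```

```text
[-0.03304185 -0.35085365  0.38132568] [ -1.4292116  -29.0795139    2.85264132]
```

```bash
python3 -m creep '{"delta_pos":[[0,0,2],[0,0,5],[-0.3,-3,5],[-0.5,-7,5],[-0.7,-11,5],[-0.9,-15,5],[-1.1,-19,5],[-1.3,-23,5],[-1.4,-27,4],[-1.4,-29.1,3],[-1.4,-29.1,2.9],[-1.4,-29.1,2.9],[-1.4,-29.1,2.9],[-1.4,-29.1,2.9]],"rotation":[[0,0,0],[0,0,0],[-0.004,-0.044,0.048],[-0.008,-0.088,0.095],[-0.012,-0.132,0.143],[-0.017,-0.175,0.191],[-0.021,-0.219,0.238],[-0.025,-0.263,0.286],[-0.029,-0.307,0.333],[-0.033,-0.351,0.381],[-0.033,-0.351,0.381],[-0.033,-0.351,0.381],[-0.033,-0.351,0.381],[-0.033,-0.351,0.381]],"jaw":[0.3,0.3,0.3,0.3,0.3,0.3,0.3,0.3,0.3,0.3,0.3,0.3,0.3,0.3]}' 20
python3 - <<'E'
from h import *
c=capture("wrist");P=cloud(c);hsv=cv2.cvtColor(c["color"],cv2.COLOR_RGB2HSV)
u,v=proj(c,[.493,-.0325,.0475]);g=np.mgrid[:420,:560]
m=(hsv[...,2]<60)&(np.hypot(g[1]-u,g[0]-v)<40)
print("pred",u,v,"dark px",g[1][m].mean(),g[0][m].mean(),m.sum(),np.nanmedian(P[m],0))
X=P[(P[...,2]>.044)&(P[...,2]<.06)&(np.hypot(P[...,0]-.5577,P[...,1]+.027)<.09)];r=cv2.minAreaRect((X[:,:2]*1000).astype(np.float32));print(len(X),r,np.median(X[:,2]))
E
```

```text
time: 7.48
tcp_pos: [0.4941, -0.0313, 0.1308]
orientation: [[-0.1, 0.001, -0.995], [0.995, 0.001, -0.1], [0.001, -1.0, -0.001]]
wrist_force: [-0.4, -1.0, 0.2]
grip_width: 0.0597
pred 271.2385873250431 218.78725571099562 dark px 271.70168067226894 218.5 476 [ 0.48981606 -0.03228629  0.05346379]
9397 ((542.2488403320312, -27.74054718017578), (119.65497589111328, 56.08489990234375), 5.250632286071777) 0.051398938763538904
```

The bead is within 1 mm of the prediction.

```bash
python3 -m creep '{"delta_pos":[[-0.1,-0.1,-3],[-0.1,-0.1,-6],[-0.1,-0.1,-8],[-0.1,-0.1,-9.2],[-0.1,-0.1,-10],[-0.1,-0.1,-10],[-0.1,-0.1,-10],[-0.1,-0.1,-10],[-0.1,-0.1,-10],[-0.1,-0.1,-10],[-0.1,-0.1,-10],[-0.1,-0.1,-10]],"rotation":[[0,0,0],[0,0,0],[0,0,0],[0,0,0],[0,0,0],[0,0,0],[0,0,0],[0,0,0],[0,0,0],[0,0,0],[0,0,0],[0,0,0]],"jaw":[0.4,0.5,0.5,0.5,0.5,0.5,1,1,1,1,1,1]}' 20
```

```text
time: 8.53
tcp_pos: [0.4928, -0.0335, 0.0311]
orientation: [[-0.099, 0.002, -0.995], [0.995, 0.0, -0.099], [0.0, -1.0, -0.002]]
wrist_force: [0.8, 2.5, 5.6]
grip_width: 0.0139
```

```bash
python3 -m creep '{"delta_pos":[[0,0,0],[0,0,0],[0,0,-0.2],[0,0,-0.2],[0,0,-0.2],[0,0,-0.2],[0,0,-0.2],[0,0,-0.2],[0,0,-0.2]],"rotation":[[0,0,0],[0,0,0],[0,0,0],[0,0,0],[0,0,0],[0,0,0],[0,0,0],[0,0,0],[0,0,0]],"jaw":[0.6,0.6,0.6,0.6,1,1,1,1,1]}' 20
```

```text
time: 9.28
tcp_pos: [0.4921, -0.0337, 0.0284]
orientation: [[-0.099, -0.0, -0.995], [0.995, 0.0, -0.099], [0.0, -1.0, 0.0]]
wrist_force: [-0.6, -0.2, -1.4]
grip_width: 0.014
```

```bash
python3 -m creep '{"delta_pos":[[0,0,0.55],[0,0,1.1],[0.04,0,1.64],[0.1,0.01,2.19],[0.2,0.02,2.73],[0.31,0.03,3.26],[0.46,0.04,3.78],[0.62,0.06,4.29],[0.82,0.08,4.79],[1.03,0.1,5.29],[1.27,0.12,5.77],[1.53,0.15,6.23],[1.82,0.17,6.68],[2.13,0.2,7.12],[2.13,0.2,7.12],[2.13,0.2,7.12]],"rotation":[[-0.002,0.025,0],[-0.005,0.05,0],[-0.007,0.075,0],[-0.01,0.1,0],[-0.012,0.124,0],[-0.014,0.149,0],[-0.017,0.174,0],[-0.019,0.199,0],[-0.021,0.224,0],[-0.024,0.249,0],[-0.026,0.274,0],[-0.029,0.299,0],[-0.031,0.323,0],[-0.033,0.348,0],[-0.033,0.348,0],[-0.033,0.348,0]],"jaw":[1,1,1,1,1,1,1,1,1,1,1,1,1,1,1,1]}' 20
python3 -m creep '{"delta_pos":[[0,0,0],[0,0,0],[0,0,0],[0,0,0],[0,0,0],[0,0,0],[0,0,0],[0,0,0],[0,0,0],[0,0,0],[0,0,0],[0,0,0]],"rotation":[[0,0,0],[0,0,0],[0,0,0],[0,0,0],[0,0,0],[0,0,0],[0,0,0],[0,0,0],[0,0,0],[0,0,0],[0,0,0],[0,0,0]],"jaw":[0.4,0.4,0.4,0.4,0.4,0.4,0.4,0.4,0.4,0.4,0.4,0.4]}' 20
python3 lid.py .5575 -.0275 5.5 s4
```

```text
time: 10.62
tcp_pos: [0.5131, -0.0317, 0.0994]
orientation: [[-0.099, -0.341, -0.935], [0.995, -0.032, -0.093], [0.002, -0.939, 0.343]]
wrist_force: [-1.6, -0.5, 0.4]
grip_width: 0.014
time: 11.62
tcp_pos: [0.5136, -0.0317, 0.0997]
orientation: [[-0.099, -0.341, -0.935], [0.995, -0.032, -0.093], [0.002, -0.94, 0.342]]
wrist_force: [-1.3, 0.5, -0.1]
grip_width: 0.0513
-75 0 None; -65 0 None; -55 0 None; -45 32 35.4; -35 33 119.6; -25 46 105.8; -15 81 100.8; -5 101 92.3; 5 86 83.5; 15 92 75.8; 25 91 66.9; 35 128 56.7; 45 114 43.9;
```

View pics/s4.png

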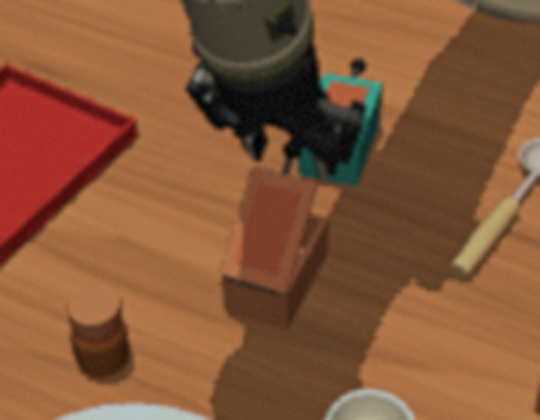

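The lid of b stays up: in the picture it stands open, and its profile slopes from 44 to 120 mm, about 0.7 rad. So b is the stiff one. I'll re-pinch the bead and swing it shut along the reverse arc.

```bash
python3 -m creep '{"delta_pos":[[0,0,0],[0,0,0],[0,0,0],[0,0,0],[0,0,0],[0,0,0]],"rotation":[[0,0,0],[0,0,0],[0,0,0],[0,0,0],[0,0,0],[0,0,0]],"jaw":[1,1,1,1,1,1]}' 20
python3 -m creep '{"delta_pos":[[-0.31,-0.03,-0.44],[-0.6,-0.05,-0.89],[-0.86,-0.08,-1.35],[-1.1,-0.1,-1.83],[-1.31,-0.12,-2.33],[-1.51,-0.14,-2.83],[-1.67,-0.16,-3.34],[-1.82,-0.17,-3.86],[-1.93,-0.18,-4.39],[-2.03,-0.19,-4.93],[-2.09,-0.2,-5.48],[-2.13,-0.2,-6.02],[-2.13,-0.2,-6.57],[-2.13,-0.2,-7.12],[-2.13,-0.2,-7.22],[-2.13,-0.2,-7.22],[-2.13,-0.2,-7.22]],"rotation":[[0.002,-0.025,0],[0.005,-0.05,0],[0.007,-0.075,0],[0.01,-0.1,0],[0.012,-0.124,0],[0.014,-0.149,0],[0.017,-0.174,0],[0.019,-0.199,0],[0.021,-0.224,0],[0.024,-0.249,0],[0.026,-0.274,0],[0.029,-0.299,0],[0.031,-0.323,0],[0.033,-0.348,0],[0.033,-0.348,0],[0.033,-0.348,0],[0.033,-0.348,0]],"jaw":[1,1,1,1,1,1,1,1,1,1,1,1,1,1,1,1,1]}' 20
```

```text
time: 12.17
tcp_pos: [0.5136, -0.0317, 0.0997]
orientation: [[-0.099, -0.341, -0.935], [0.995, -0.032, -0.093], [0.002, -0.94, 0.342]]
wrist_force: [0.8, 0.2, -0.1]
grip_width: 0.0139
time: 13.58
tcp_pos: [0.4923, -0.0337, 0.0278]
orientation: [[-0.099, 0.0, -0.995], [0.995, -0.0, -0.099], [-0.0, -1.0, -0.0]]
wrist_force: [-0.7, -0.8, 6.9]
grip_width: 0.014
```

```bash
python3 -m creep '{"delta_pos":[[0,0,0],[0,0,0],[0,0,0],[0,0,2],[0,0,5],[0,0,8],[1,0.1,11],[3,0.3,11],[5,0.5,11],[6.5,0.6,11],[6.5,0.6,11],[6.5,0.6,11],[6.5,0.6,11]],"rotation":[[0,0,0],[0,0,0],[0,0,0],[0,0,0],[0,0,0],[0,0,0],[0,0,0],[0,0,0],[0,0,0],[0,0,0],[0,0,0],[0,0,0],[0,0,0]],"jaw":[0.5,0.5,0.5,0.5,0.4,0.3,0,0,0,0,0,0,0]}' 20
cat > meas.py <<'E'
from h import *
s=sense();print(s["tcp_pos"],s["grip_width"])
for n in("wrist","scene","top"):
    c=capture(n);P=cloud(c);z=P[...,2];m=(z>.044)&(z<.058)&(np.hypot(P[...,0]-.5577,P[...,1]+.027)<.095)&(abs(P[...,1]+.027)<.045)
    X=P[m]
    if len(X)>50:
        r=cv2.minAreaRect((X[:,:2]*1000).astype(np.float32));print(n,len(X),r,"z pct",np.round(np.percentile(X[:,2],[5,50,95]),4))
    cv2.imwrite(f"pics/m_{n}.png",c["color"][:,:,::-1])
E
python3 meas.py
```

```text
time: 14.67
tcp_pos: [0.5559, -0.0278, 0.137]
orientation: [[-0.099, -0.002, -0.995], [0.995, -0.0, -0.099], [0.0, -1.0, 0.002]]
wrist_force: [-0.6, 0.5, -0.1]
grip_width: 0.085
[ 0.55594141 -0.02783249  0.13703255] 0.0850402339180554
wrist 10873 ((542.105712890625, -27.80084228515625), (119.69208526611328, 56.12233352661133), 5.508633136749268) z pct [0.05   0.0514 0.0529]
scene 728 ((543.0029907226562, -27.47121810913086), (121.31240844726562, 56.86558151245117), 6.18659782409668) z pct [0.0468 0.051  0.0535]
```

Tin b is shut (top flat at 51 mm) and hasn't moved. Now I grasp it across its width.

```bash
python3 -m creep '{"delta_pos":[[0,0.1,-3],[0,0.1,-6],[0,0.1,-9],[0,0.1,-11],[0,0.1,-12],[0,0.1,-12.6],[0,0.1,-12.6],[0,0.1,-12.6],[0,0.1,-12.6],[0,0.1,-12.6],[0,0.1,-12.6],[0,0.1,-12.6]],"rotation":[[0,0,0],[0,0,0],[0,0,0],[0,0,0],[0,0,0],[0,0,0],[0,0,0],[0,0,0],[0,0,0],[0,0,0],[0,0,0],[0,0,0]],"jaw":[0,0,0,0,0,0,0,1,1,1,1,1]}' 50
```

```text
time: 15.82
tcp_pos: [0.558, -0.0268, 0.0129]
orientation: [[-0.099, 0.002, -0.995], [0.995, 0.0, -0.099], [-0.0, -1.0, -0.002]]
wrist_force: [0.1, 0.5, 7.1]
grip_width: 0.0557
```

```bash
python3 -m creep '{"delta_pos":[[0,0,0.5],[0,0,1.5],[0,0,3],[0,0,5],[0,0,7],[0,0,8],[0,0,8],[0,0,8]],"rotation":[[0,0,0],[0,0,0],[0,0,0],[0,0,0],[0,0,0],[0,0,0],[0,0,0],[0,0,0]],"jaw":[1,1,1,1,1,1,1,1]}' 50
```

```text
time: 16.48
tcp_pos: [0.5574, -0.0269, 0.0919]
orientation: [[-0.099, 0.001, -0.995], [0.995, 0.0, -0.099], [0.0, -1.0, -0.001]]
wrist_force: [-0.3, -0.2, -6.6]
grip_width: 0.0554
```

The tin is held, with 6.6 N on the wrist. Now I carry it to the red tray.

```bash
python3 -m creep '{"delta_pos":[[0,-1,0],[-0.1,-3,0],[-0.2,-6,0],[-0.3,-9,0],[-0.4,-12,0],[-0.5,-15,0],[-0.6,-18,0],[-0.7,-21,0],[-0.8,-24,0],[-0.9,-26.5,0],[-1,-28,0],[-1,-28.8,0],[-1,-28.8,0],[-1,-28.8,0],[-1,-28.8,-2],[-1,-28.8,-4],[-1,-28.8,-5.5],[-1,-28.8,-6],[-1,-28.8,-6],[-1,-28.8,-6]],"rotation":[[0,0,-0.01],[0,0,-0.03],[0,0,-0.05],[0,0,-0.07],[0,0,-0.09],[0,0,-0.11],[0,0,-0.13],[0,0,-0.15],[0,0,-0.165],[0,0,-0.173],[0,0,-0.173],[0,0,-0.173],[0,0,-0.173],[0,0,-0.173],[0,0,-0.173],[0,0,-0.173],[0,0,-0.173],[0,0,-0.173],[0,0,-0.173],[0,0,-0.173]],"jaw":[1,1,1,1,1,1,1,1,1,1,1,1,1,1,1,1,1,1,1,1]}' 50
python3 - <<'E'
from h import *
c=capture("scene");cv2.imwrite("pics/s5.png",cv2.resize(c["color"][120:280,90:300,::-1],None,fx=3,fy=3,interpolation=cv2.INTER_CUBIC))
E
```

```text
time: 18.15
tcp_pos: [0.5479, -0.3133, 0.0318]
orientation: [[0.072, 0.0, -0.997], [0.997, 0.001, 0.072], [0.001, -1.0, -0.0]]
wrist_force: [-0.5, 0.7, -4.7]
grip_width: 0.0557
```

View pics/s5.png

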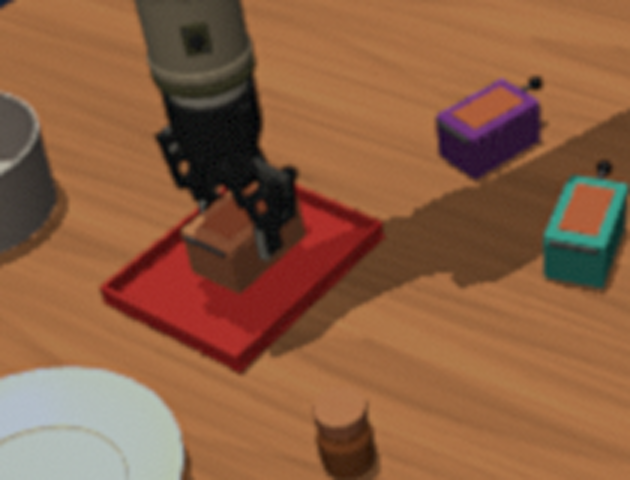

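The tin is over the tray floor, level, at about crop (243,240). I lower it slowly.

```bash
python3 -m creep '{"delta_pos":[[0,0,-0.4],[0,0,-0.8],[0,0,-1.1],[0,0,-1.3],[0,0,-1.4],[0,0,-1.5],[0,0,-1.5],[0,0,-1.5]],"rotation":[[0,0,0],[0,0,0],[0,0,0],[0,0,0],[0,0,0],[0,0,0],[0,0,0],[0,0,0]],"jaw":[1,1,1,1,1,1,1,1]}' 50
```

```text
time: 18.87
tcp_pos: [0.5471, -0.3147, 0.0169]
orientation: [[0.074, 0.0, -0.997], [0.997, -0.0, 0.074], [-0.0, -1.0, -0.0]]
wrist_force: [-3.1, 1.3, 2.7]
grip_width: 0.0552
```

It touches down (+2.7 N). I release, retreat and check.

```bash
python3 -m creep '{"delta_pos":[[0,0,0],[0,0,0],[0,0,0],[0,0,0],[0,0,0],[0,0,2],[0,0,4],[0,0,7],[0,0,10],[0,0,13],[0,0,16],[-2,3,18],[-5,6,18],[-8,9,18],[-8,11,18],[-8,11,18],[-8,11,18],[-8,11,18]],"rotation":[[0,0,0],[0,0,0],[0,0,0],[0,0,0],[0,0,0],[0,0,0],[0,0,0],[0,0,0],[0,0,0],[0,0,0],[0,0,0],[0,0,0],[0,0,0],[0,0,0],[0,0,0],[0,0,0],[0,0,0],[0,0,0]],"jaw":[0.3,0.2,0.1,0.1,0.1,0.1,0.1,0.1,0.1,0.1,0.1,0.1,0.1,0.1,0.1,0.1,0.1,0.1]}' 20
python3 - <<'E'
from h import *
for n in("scene","top"):
    c=capture(n);P=cloud(c);z=P[...,2]
    for nm,p in(("a",(.549,.246)),("b",(.548,-.315))):
        X=P[(z>.04)&(z<.12)&(np.hypot(P[...,0]-p[0],P[...,1]-p[1])<.085)]
        if len(X)>20: print(n,nm,len(X),[np.round(t,1).tolist() for t in cv2.minAreaRect((X[:,:2]*1000).astype(np.float32))],np.round(np.percentile(X[:,2],[5,50,98]),4))
    cv2.imwrite(f"pics/end_{n}.png",c["color"][:,:,::-1])
E
```

```text
time: 20.37
tcp_pos: [0.468, -0.2053, 0.1967]
orientation: [[0.074, 0.001, -0.997], [0.997, -0.001, 0.074], [-0.0, -1.0, -0.001]]
wrist_force: [0.1, -0.0, -0.0]
grip_width: 0.0769
scene a 985 [[534.3, 251.5], [56.9, 120.1], 73.6] [0.0457 0.0512 0.0548]
scene b 656 [[532.3, -312.1], [59.3, 120.2], 86.9] [0.0427 0.0544 0.0579]
top a 842 [[534.7, 249.1], [58.1, 120.2], 73.1] [0.0442 0.0492 0.055 ]
```

View pics/end_scene.png

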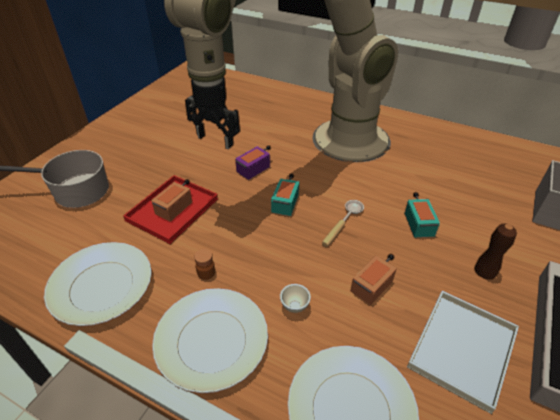

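The end picture shows tin b shut and flat in the red tray at (172,200), with its top at 54 mm (50 mm tin plus the 4 mm floor). Tin a is shut and in its place at (374,278). The arm is clear of everything, so I'm handing in.

```bash
python3 -c "
from cell import *
print(close_job())"
```

```text
the job is handed in; nothing more can be done
None
```

The job is done and handed in, at about 20.5 s of the 69 s allowed. The stiff tin, the one on the right (b), is in the red reject tray.

- **Left tin (a):** I checked it first, lifting the lid to about 0.7 rad. It dropped shut by itself when let go, so I left it. The final measurement shows it shut and within about 2 mm of where it started.
- **Right tin (b):** its lid stayed up at about 0.7 rad when let go, so this is the stiff one. I swung it shut by the bead, gripped the tin across its width, carried it over and let go only once it had touched the tray floor.
- **Last checks:** b's top is at 54 mm, which is the 50 mm tin plus the 4 mm tray floor, and it is level and well inside the walls. The arm was clear, with the wrist force near zero.
- **What was not clean:** the first pinch on each bead sat slightly high (+7 N and +5.6 N upward), so I regripped a few millimetres deeper both times. The top camera gave no measurement of b at the end, so its final position rests on the scene camera alone.

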